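# Load the jar cap into the spring-flap steriliser

### The arm

A 7-joint arm with a two-finger parallel gripper is mounted at the origin on the work surface. World frame = base frame: x ahead of the robot, y to its left, z up, the work surface at z = 0. Lengths are in m, angles in rad, forces in N, time in s.
With the tool pointing down it reaches from about 0.4 to 0.85 m from the base axis. Payload 10.4 kg.
Tool frame: the origin (TCP) lies midway between the tips of the shut fingers; the grasp point (between the pads) lies 19 mm behind it (manip.pinch_z is the distance from the TCP to the grasp point, in m); y points along the fingers, x is the direction in which the jaws open and shut, and the axes are right-handed (so a half turn about y gives the same grasp; the last joint's range is limited). The gripper opens to 85 mm and grips with 20 to 120 N. Pads are 22 mm wide; open, the fingers measure 114 mm over their backs; the gripper's body (76 mm by 85 mm) begins 54 mm behind the grasp point. The pads swing forward as they close: fully open they stand 13 mm farther back than shut.
Start: joints at [-1.214, 0.332, -0.065, 1.46, 0.022, 1.35, -0.088], TCP at [0.232, 0.58, 0.231] pointing down, gripper open.
Joint ranges: [-2.6, 2.6], [-0.5, 2.12], [-1.47, 1.34], [0.16, 2.42], [-1.27, 4.41], [0.06, 2.06], [-2.6, 2.6]. Speed limits (rad/s): [2.22, 2.22, 2.79, 2.79, 3.14, 3.14, 3.14].

### API

Orientations are given as a unit quaternion [x, y, z, w].
In Python, from workcell import manip gives the robot as it stands.
- The arm moves only by the shell command python3 -m pendant 'ROWS' [OPENING] [FORCE]. ROWS is a JSON object of lists of equal length, an entry for each row: "offset": the shift along the tool's x, y, z scaled (see below), a list of three; "turn": the turn, a rotation vector about the tool's x, y, z scaled (see below), a list of three. A call has 1 to 12 rows; each row is the pose to reach, as a shift and turn from the pose measured when the call began, along the tool's axes at that moment; what a row does not reach only later rows make up. The controller multiplies each number of a shift by 200 mm and each number of a turn by 45 degrees. A row lasts 1/8 s, in which the tool goes at most 62.5 mm and 10.7 degrees, less where a joint would pass 70% of its speed; a pose out of reach is approached as far as the arm can. A call with a number of a shift or a turn outside -1 to 1 is refused whole. A call with a gripper value outside its range is refused whole. OPENING is the opening in per cent of the stroke, from 0 (shut) to 100 (fully open), set as the call begins (- or left out, the last holds). The fingers move at their own pace and stop on an object; FORCE is the grip in N (left out, the last holds). Time passes only in rows, so rows that repeat a pose let the fingers close. It gives the time, the measured TCP pose, the force and the opening at its end, in the units of the state.
- manip.get_obs(): the state, without advancing time (a new reading comes with each control period).
- manip.camera(name): name is "scene" or "top" or "wrist"; returns (picture, depth): 384x512x3 uint8, red, green, blue; 384x512 float32, m along the optical axis (not along the pixel's ray), 0 where there is no reading.
- manip.camera_model(name): a dict with "intrinsics" (3x3 intrinsics, pixels), "R" (3x3) and "t" (3): a world point X has camera coordinates R X + t; the wrist camera has in their place "tool_from_camera" (4x4, takes a point from camera to tool coordinates, whose origin is the TCP and whose axes are the tool frame's). Camera axes: x right, y down, z forward; pixel columns grow to the right and rows downward; lengths in m; the calibration is good to about 2 mm. A picture is of the moment at which its call begins: read the wrist's pose just before it. camera_model takes no time and is no camera call.
- manip.hand_in(): hands the job in, once; it reports no verdict.
The state is a dict: "clock": time; "joint_pos": joint angles; "joint_velocities": joint speeds; "tau": joint torques, N m; "position": TCP position; "ee_rot": TCP orientation; "ft_force": force on the tool from outside, world axes, zero at the start; "torque": the same for the moment, N m; "grip_width": opening from 0.0 (shut) to 1.0 (fully open).
Only numpy, scipy, OpenCV 4.12 (cv2) and the standard library are available. Lean on these libraries where they do the work, as an engineer would, in place of code of your own. Each camera call takes 0.05 s, during which the arm holds its last target. There are 200 camera calls.

### The job

Load the jar cap into the steriliser: press the blue wing down with one fingertip to hold the spring flap open and, while it is held open, use the other fingertip to push the yellow carrier with the cap along its track right into the bay. Then back away so that the flap springs fully shut behind the cap. Only press and push: do not lift the carrier, and leave the jar, pitcher, cups and ladle alone.

Things in the scene. Friction and masses are not known exactly. Their poses are not given: they have to be found in the camera images.
- steriliser: Low white steriliser fixed to the worktop. Origin: on the worktop, mid-mouth of the bay; +x points into the bay, roughly away from the robot, +y left, z up. Its floor (the track), 10 mm above the worktop, runs from x = -130 mm to the back stop at x = 58 mm. Track 50 mm wide between rails (tops 15 mm above worktop; bay walls 32 mm from x = 0). Housing behind: 44 mm high. Hinge posts at y = 29-39 mm, 27 mm high.
- flap (a joint): Angle of the spring flap, rad: 0 shut, stop at 0.6. Hinge line along the steriliser's x at y = +33 mm, 34 mm above the worktop: pressing the wing (+y side) down tips the clear roof and blue lip (-y side) up. Pushing at the lip does not open it. Cap and carrier pass under from about 0.38; aim for 0.42-0.55. Spring: 0.10 Nm shut, 0.20 Nm at 0.5 rad (3 to 6 N on a fingertip); it snaps shut when let go.
- flap_wing (a point): On the wing's top face, mid-length, 40 mm out from the hinge line: x = -85, y = 73, z = 34 mm in the steriliser's frame when shut; moves with the flap. Wing: flat blue plate beside the track, x = -155 to -15, y = 34 to 87 mm, 3 mm thick, level when shut; a fingertip can slide along it while pressing. A point d from the hinge sinks by d*sin(angle): at d = 33 mm it is 19 mm above the worktop at 0.47 rad.
- flap_lip (a point): Middle of the lower edge of the blue lip that bars the bay's mouth; moves with the flap. Shut: x = 2, y = -12, z = 18 mm in the steriliser's frame. The lip is 4 mm thick (x = 0 to 4), from y = -27 to +3 mm; the clear roof behind it (x = 0 to 56) covers the bay, underside 38 mm above the worktop. Fully open, the flap's free end rises to about 75 mm above the worktop.
- carrier: Loose yellow carrier (about 60 g) on the track, the jar's red cap fixed in it. Origin: mid-underside of its square part, 40 (x) by 46 (y) by 8 mm; x as the steriliser's x. Cap 39 mm across, top 20 mm above the underside. A stem 14 mm wide, 5 mm high runs back to an upright push plate. Right in: origin 26 to 38 mm (back stop) past the steriliser's origin; the stem then lies under the shut lip.
- push_plate (a point): Centre of the rear face (the face to push, looking to -x) of the carrier's upright push plate: x = -54 mm of the carrier, 10 mm above its underside. The plate is 36 mm wide (y), 20 mm high (top 30 mm above the worktop) and 4 mm thick; it stays outside the bay when the carrier is right in, its rear face then 28 to 16 mm before the mouth.
- jar: Bystander: small open glass jar, 60 mm across, 70 mm high, origin under its centre. Stands to the -y side of the steriliser.
- pitcher: Bystander: orange blender pitcher, 136 mm across at the rim, 205 mm high, handle to its -y; origin under its centre.
- cups: Bystander: two nested melamine cups, 80 mm across, 120 mm high together; origin under their centre.
- ladle: Bystander: steel ladle lying on the worktop, bowl 84 mm across and 30 mm high, handle to its +x for 225 mm; origin under the bowl.
Things that resemble listed ones, but are neither listed nor needed, are in the scene too. There is more than one size of the carrier; the job needs the smallest.

How it is judged:
On the way, in this order (a step that is already met when the one before it is completed fails the run):
1. a finger holds the flap open while the carrier is still outside (value of joint flap above 0.3 rad and contact force between the fingers and flap above 0.3 N and x of carrier in the frame of steriliser below 0 m), for 0.2 s.
2. the carrier is right in with the flap still held open by a finger (value of joint flap above 0.3 rad and contact force between the fingers and flap above 0.3 N and x of carrier in the frame of steriliser above 0.026 m), for 0.1 s.
At the end, for the whole second after the job is handed in: The carrier lies flat on the floor of the bay, its origin 26 to 45 mm beyond the mouth (within 10 mm of the bay's centre line), at rest, and the flap is shut (below 0.04 rad) (x of carrier in the frame of steriliser between 0.026 and 0.045 m and y of carrier in the frame of steriliser between -0.01 and 0.01 m and z of carrier in the frame of steriliser below 0.014 m and angle between carrier's own z axis and vertical below 0.1 rad and value of joint flap below 0.04 rad and linear speed of carrier below 0.02 m/s); the robot touches nothing.
It fails at once if the carrier is lifted (more than 8 mm off the track) or tipped (z of carrier in the frame of steriliser above 0.018 m or angle between carrier's own z axis and vertical above 0.35 rad).
It fails at once if disturbed bystander: jar (moved more than 15 mm or tipped) (distance of jar from where it was at the start of the episode above 0.015 m or angle between jar's own z axis and vertical above 0.3 rad).
It fails at once if disturbed bystander: pitcher (moved more than 15 mm or tipped) (distance of pitcher from where it was at the start of the episode above 0.015 m or angle between pitcher's own z axis and vertical above 0.3 rad).
It fails at once if disturbed bystander: cups (moved more than 15 mm or tipped) (distance of cups from where it was at the start of the episode above 0.015 m or angle between cups's own z axis and vertical above 0.3 rad).
It fails at once if disturbed bystander: ladle (moved more than 15 mm or tipped) (distance of ladle from where it was at the start of the episode above 0.015 m or angle between ladle's own z axis and vertical above 0.3 rad).
It also fails if it takes over 40 s, if anything falls off the work surface, if the arm or the gripper's body presses on something with over 40 N, if the wrist force passes 120 N, or if a joint passes its speed limit or range.

## Working session

There is one attempt and no reset: what is moved stays moved. The work goes in short steps, Python scripts to look and compute and a shell command to move; the robot and the scene stay as the last step left them, time stands still between calls to the robot, and variables do not carry over. Pictures are saved under pics/ and viewed, about 8 in all and at most 12, crops included, and the job is handed in when it is done.

```bash
ls; mkdir -p pics
cat > h.py <<'E'
import numpy as np, cv2
from workcell import manip
from scipy.spatial.transform import Rotation as R
def snap(name,fn):
    o=manip.get_obs(); im,d=manip.camera(name); cv2.imwrite('pics/'+fn+'.png',im[:,:,::-1]); np.savez('pics/'+fn+'.npz',im=im,d=d,p=o['position'],q=o['ee_rot'])
    return im,d,o
def pts(name,d,o):
    m=manip.camera_model(name);K=np.array(m['intrinsics']);v,u=np.indices(d.shape)
    P=np.stack([(u-K[0,2])/K[0,0]*d,(v-K[1,2])/K[1,1]*d,d],-1)
    if name=='wrist':
        T=np.array(m['tool_from_camera']);P=P@T[:3,:3].T+T[:3,3]
        return P@R.from_quat(o['ee_rot']).as_matrix().T+np.array(o['position'])
    return (P-np.array(m['t']))@np.array(m['R'])
E
python3 - <<'E'
from h import *
a=[snap(n,n+'0')[0] for n in('scene','top')]
o=manip.get_obs();print(o)
cv2.imwrite('pics/both.png',cv2.resize(np.vstack(a),(0,0),fx=.78,fy=.78)[:,:,::-1])
cv2.imwrite('pics/top_b.png',cv2.resize(a[1],(768,576))[:,:,::-1])
E
```

```text
pics
{'clock': 0.1, 'joint_pos': array([-1.21362428,  0.33280297, -0.06468579,  1.46085253,  0.02155472,
        1.34991749, -0.08849537]), 'joint_velocities': array([ 0.00013495, -0.00124104, -0.00029001, -0.00459091, -0.00020836,
       -0.00074138, -0.00128763]), 'tau': array([ 1.54912959e-03, -6.26741838e+01,  4.92561387e-02, -3.92433178e+01,
        1.62840838e-02,  6.80379118e-03,  2.18047012e-05]), 'position': array([0.23156367, 0.58015255, 0.2306013 ]), 'ee_rot': array([ 0.58564718,  0.39626648, -0.39701236, -0.58512515]), 'ft_force': array([ 0.06120973, -0.43751155,  0.37681977]), 'torque': array([-0.01376665, -0.00172543,  0.00272135]), 'grip_width': 0.9980865976500101}
```

View pics/top_b.png

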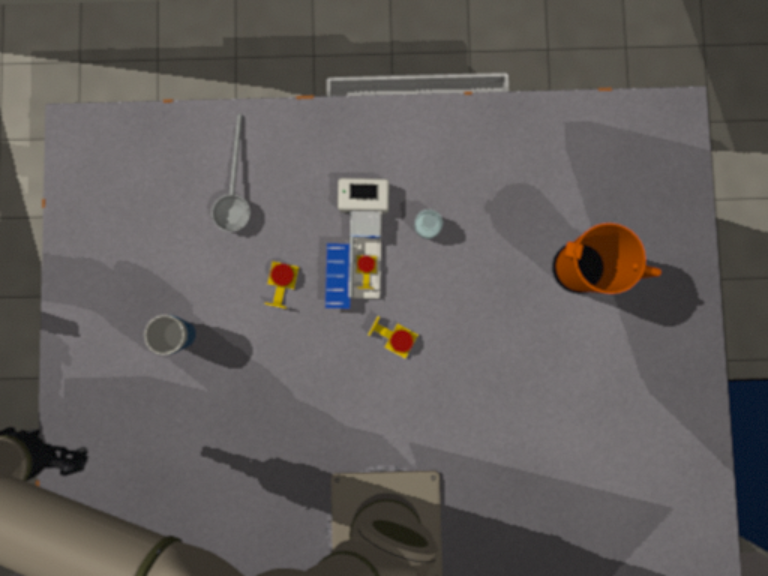

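View pics/scene0.png

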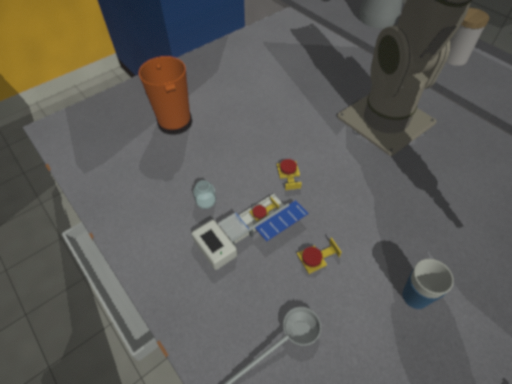

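The top view (768 px wide) shows the steriliser at about (365,240). The blue wing is at (338,275), and the small carrier is already on the track at (367,265). The two larger carriers lie loose at (283,285) and (395,337), and the bystanders are well clear. Next I'll get a coarse measurement.

```bash
cat > m.py <<'E'
from h import *
import sys
def meas(im,d,o,name):
    P=pts(name,d,o); hsv=cv2.cvtColor(im,cv2.COLOR_RGB2HSV)
    H,S,V=[hsv[...,i].astype(int) for i in range(3)]
    ok=(d>0)&(P[...,2]>-.02)&(P[...,2]<.09)
    for n,m in dict(blue=(H>108)&(H<128)&(S>150),red=((H<6)|(H>174))&(S>150),yel=(H>20)&(H<33)&(S>130),white=(S<35)&(V>170)).items():
        k,l,st,_=cv2.connectedComponentsWithStats((m&ok).astype(np.uint8))
        for i in range(1,k):
            if st[i,4]<25: continue
            q=P[l==i]; c,wh,a=cv2.minAreaRect((q[:,:2]*1000).astype(np.float32))
            bp=cv2.boxPoints((c,wh,a)); e=max([bp[1]-bp[0],bp[2]-bp[1]],key=np.linalg.norm); yaw=np.degrees(np.arctan2(e[1],e[0]))
            yaw=(yaw+90)%180-90
            print(n,st[i].tolist(),'c',np.round(c,1),'wh',np.round(wh,1),'longyaw',round(yaw,2),'z',np.round(np.percentile(q[:,2],[10,50,90])*1000,1))
if __name__=='__main__':
    z=np.load('pics/'+sys.argv[1]+'.npz'); meas(z['im'],z['d'],dict(position=z['p'],ee_rot=z['q']),sys.argv[2])
E
python3 m.py top0 top; python3 -c "
from h import *
o=manip.get_obs();print(R.from_quat(o['ee_rot']).as_matrix().round(3));print(manip.camera_model('wrist'))"
```

```text
blue [217, 163, 16, 43, 313] c [537.7  92. ] wh [ 48.9 137.7] longyaw -1.05 z [31.1 34.7 38.2]
red [239, 171, 10, 10, 73] c [562.8  29.4] wh [30.1 28. ] longyaw 43.13 z [27.  30.1 34.6]
red [182, 176, 13, 14, 141] c [545.  211.4] wh [43.4 40.2] longyaw 2.01 z [23.4 27.5 31.6]
red [261, 221, 14, 13, 139] c [395.1 -43.2] wh [41.9 38.6] longyaw 88.5 z [22.5 26.4 29.5]
yel [177, 177, 22, 29, 170] c [522.9 218.6] wh [62.8 96. ] longyaw -12.73 z [ 3.5  9.4 25.1]
yel [238, 179, 10, 14, 62] c [531.3  34.7] wh [45.8 25.7] longyaw 4.83 z [12.5 17.8 30.9]
yel [245, 211, 34, 17, 150] c [420.3 -27. ] wh [107.6  41.4] longyaw 78.7 z [ 3.2  9.5 24.7]
yel [257, 227, 15, 12, 48] c [375.5 -31.1] wh [52.8 15.3] longyaw 54.95 z [ 7.  11.8 15. ]
white [226, 119, 32, 20, 364] c [715.3  33.1] wh [101.3  64.4] longyaw 88.5 z [40.7 44.4 48.6]
white [278, 145, 6, 11, 27] c [638.7 -88.6] wh [33.2 11.5] longyaw 15.56 z [50.  52.3 56.7]
white [244, 162, 9, 9, 64] c [597.   15.2] wh [26.6 27.1] longyaw -1.52 z [ 6.   9.6 13.6]
white [248, 184, 5, 9, 38] c [523.7  10.2] wh [13.2 26.8] longyaw -1.15 z [ 7.1 11.4 15.5]
white [243, 194, 10, 4, 30] c [499.  19.] wh [29.6 10.1] longyaw 87.91 z [ 7.8 11.5 15.8]
[[ 0.371 -0.    -0.929]
 [ 0.929 -0.001  0.371]
 [-0.001 -1.    -0.   ]]
{'intrinsics': array([[320.66923343,   0.        , 254.41060646],
       [  0.        , 320.66923343, 186.17161254],
       [  0.        ,   0.        ,   1.        ]]), 'tool_from_camera': array([[ 9.99999850e-01,  4.71334821e-04,  2.80535737e-04,
         9.16776838e-05],
       [-1.23701667e-04, -3.04483328e-01,  9.52517657e-01,
        -1.43619962e-01],
       [ 5.34373194e-04, -9.52517549e-01, -3.04483224e-01,
         7.79735428e-02],
       [ 0.00000000e+00,  0.00000000e+00,  0.00000000e+00,
         1.00000000e+00]])}
```

```bash
python3 -m pendant '{"offset":[[-0.15,0,-0.15],[-0.36,0,-0.36],[-0.57,0,-0.57],[-0.78,0,-0.78],[-0.95,0,-0.97],[-0.96,0,-1]],"turn":[[0,0,0],[0,0,0],[0,0,0],[0,0,0],[0,0,0],[0,0,0]]}' 65
python3 - <<'E'
from h import *
o=manip.get_obs();M=R.from_quat(o['ee_rot']).as_matrix();print(((np.array([.48,.066,.2])-o['position'])@M/.2).round(3), M.round(3))
E
```

```text
clock: 0.85
position: [0.348, 0.3244, 0.231]
ee_rot: [0.587, 0.395, -0.395, -0.586]
ft_force: [-0.8, -0.1, -0.3]
grip_width: 0.648
[-0.949  0.157 -1.097] [[ 0.376 -0.    -0.927]
 [ 0.927 -0.001  0.376]
 [-0.001 -1.    -0.   ]]
```

```bash
python3 -m pendant '{"offset":[[-0.14,0,-0.14],[-0.35,0.05,-0.35],[-0.55,0.1,-0.56],[-0.75,0.14,-0.77],[-0.92,0.155,-0.96],[-0.95,0.155,-1],[-0.95,0.155,-1],[-0.95,0.155,-1]],"turn":[[0,0,0],[0,-0.1,0],[0,-0.25,0],[0,-0.4,0],[0,-0.46,0],[0,-0.46,0],[0,-0.46,0],[0,-0.46,0]]}' 65
python3 - <<'E'
from h import *
from m import meas
im,d,o=snap('wrist','w1'); meas(im,d,o,'wrist'); M=R.from_quat(o['ee_rot']).as_matrix(); print(o['position'],M.round(3))
E
```

```text
clock: 1.85
position: [0.4614, 0.0749, 0.2002]
ee_rot: [0.506, 0.494, -0.495, -0.505]
ft_force: [-0.5, 0.4, -0.3]
grip_width: 0.653
blue [247, 171, 53, 121, 5139] c [537.5  91. ] wh [ 52.1 139.9] longyaw -1.95 z [34.4 35.2 36.1]
blue [191, 294, 27, 11, 239] c [619.4  14.1] wh [29.2  2.7] longyaw 87.64 z [22.4 30.2 37.6]
red [104, 71, 56, 54, 2332] c [393.6 -42.1] wh [50.2 48.6] longyaw 78.94 z [26.1 27.3 28.2]
red [356, 210, 50, 46, 1709] c [543.4 212.2] wh [49.2 48.6] longyaw 32.04 z [22.6 27.2 28.2]
red [198, 236, 35, 34, 931] c [561.4  29.5] wh [37.  36.3] longyaw 73.19 z [28.3 31.1 32. ]
yel [117, 57, 93, 97, 1956] c [405.2 -23.1] wh [96.8 60. ] longyaw 60.06 z [ 7.  10.9 26.5]
yel [102, 104, 13, 15, 58] c [408.1 -74.1] wh [16.3  6.8] longyaw 28.08 z [10.5 11.6 12.4]
yel [344, 165, 83, 83, 1730] c [521.5 217.5] wh [60.8 95.8] longyaw -12.54 z [ 6.  10.4 26.5]
yel [196, 204, 41, 62, 948] c [545.4  30.1] wh [44.8 74.3] longyaw -2.3 z [15.6 18.7 30.3]
white [262, 181, 23, 2, 32] c [477.6  93.2] wh [22.2  1.5] longyaw 87.33 z [34.6 35.5 36.2]
white [188, 187, 33, 15, 398] c [496.9  1
[... 392 characters left out ...]
1] longyaw 86.25 z [34.7 35.5 36.4]
white [260, 260, 32, 3, 40] c [567.8  95.7] wh [34.1  2.2] longyaw 85.7 z [34.8 35.8 36.5]
white [196, 266, 25, 18, 316] c [599.3  16.4] wh [28.9 23.6] longyaw 86.66 z [10.5 11.3 12.1]
white [230, 274, 5, 7, 31] c [603.4  44.9] wh [4.9 9.4] longyaw -3.5 z [10.2 11.2 12. ]
white [259, 284, 31, 2, 51] c [597.6  93.8] wh [ 4.3 33.4] longyaw -88.86 z [35.  35.9 36.5]
white [108, 290, 15, 6, 55] c [618.9 -97.3] wh [16.4  3.2] longyaw 71.89 z [12.2 15.4 20.6]
white [191, 348, 6, 8, 36] c [ 6.818e+02 -1.000e-01] wh [9.1 6.6] longyaw 21.23 z [42.3 44.  45.5]
[0.46143145 0.07491155 0.20022685] [[ 0.022 -0.    -1.   ]
 [ 1.    -0.001  0.022]
 [-0.001 -1.     0.   ]]
```

View pics/w1.png

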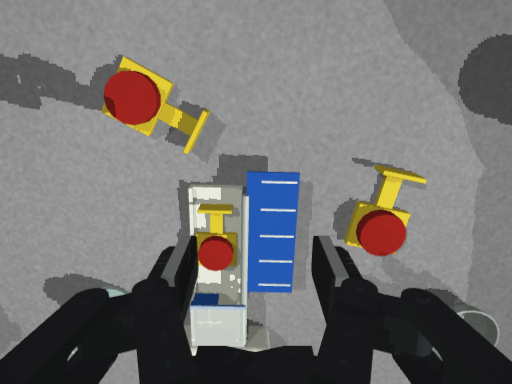

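The wrist view shows the steriliser at centre-left: wing at (272,230), push plate at (215,209), cap at (215,253) and lip at (204,300). Both fingers straddle it symmetrically about column 254. From this the steriliser origin is about (620, 27) mm with yaw -2.2°, and the carrier is at x ≈ -59. I'll go down over the wing behind the plate.

```bash
python3 -m pendant '{"offset":[[-0.035,0.05,-0.126],[-0.035,0.25,-0.126],[-0.035,0.45,-0.126],[-0.035,0.62,-0.126],[-0.035,0.7,-0.126],[-0.035,0.74,-0.126],[-0.035,0.74,-0.126],[-0.035,0.74,-0.126]],"turn":[[0,0.021,0],[0,0.021,0],[0,0.021,0],[0,0.021,0],[0,0.021,0],[0,0.021,0],[0,0.021,0],[0,0.021,0]]}' 65
python3 - <<'E'
from h import *
from m import meas
im,d,o=snap('wrist','w2'); M=R.from_quat(o['ee_rot']).as_matrix(); print(o['position'],M.round(4)[:,0],o['ft_force'])
P=pts('wrist',d,o); T=(P-o['position'])@M
m=(im.max(2)<70)&(d>0)&(T[...,1]<.01)&(T[...,1]>-.04)
for s in(-1,1):
    q=T[m&(T[...,0]*s>0)&(abs(T[...,0])<.06)&(abs(T[...,2])<.02)]*1000
    print(len(q),'x',np.percentile(q[:,0],[2,50,98]).round(1),'y',np.percentile(q[:,1],[50,98,99.5]).round(1),'z',np.percentile(q[:,2],[2,98]).round(1))
meas(im,d,o,'wrist')
a,_,_=snap('scene','s2'); cv2.imwrite('pics/s2c.png',cv2.resize(a[150:300,170:370],(800,600),interpolation=2)[:,:,::-1])
E
```

```text
clock: 2.9
position: [0.4872, 0.0673, 0.0533]
ee_rot: [0.51, 0.491, -0.49, -0.509]
ft_force: [-0.2, 0.2, -0.3]
grip_width: 0.649
[0.48717328 0.06734805 0.0532896 ] [ 3.790e-02  9.993e-01 -6.000e-04] [-0.18500372  0.22915777 -0.29677282]
1297 x [-40.7 -27.7 -27.3] y [-26.5  -7.8  -6.1] z [-9.6 11.2]
1309 x [27.7 28.1 41.1] y [-26.1  -7.7  -6.3] z [-9.7 11.2]
blue [252, 195, 99, 157, 10088] c [519.5  91.5] wh [ 52.8 104.9] longyaw -1.81 z [34.4 35.2 35.9]
blue [313, 349, 6, 7, 36] c [573.  103.1] wh [6.1 3.2] longyaw 5.43 z [34.6 35.5 35.9]
red [0, 4, 90, 108, 7903] c [395.7 -36.2] wh [38.7 49.8] longyaw -15.57 z [23.4 27.1 28.1]
red [437, 253, 75, 80, 4517] c [544.1 206.8] wh [50.9 39.9] longyaw 9.34 z [18.3 27.1 27.9]
red [183, 302, 47, 54, 1796] c [537.2  31.4] wh [77.5 27.4] longyaw 8.11 z [24.6 30.9 31.7]
yel [6, 0, 178, 165, 6756] c [405.1 -23.3] wh [97.6 60.2] longyaw 60.26 z [ 6.8 10.9 26.6]
yel [418, 177, 94, 119, 3880] c [515.3 214.9] wh [52.7 85.1] longyaw -14.02 z [ 4.1  8.  12.5]
yel [190, 248, 47, 100, 1840] c [533.5  37.7] wh [29.8 97.9] longyaw -0.14 z [15.1 18.6 29.8]
white [280, 212, 66, 4, 201] c [478.   99.2] wh [35.1  2.5] longyaw 87.4 z [34.6 35.4 36.2]
white [150, 220, 58, 26, 1080] c [496.7  15.8] wh [19.7 42.7] longyaw -81.85 z [10.4 11.3 15.8]
white [247, 240, 10, 112, 802] c [530.2  64.1] wh [ 5.1 77.7] longyaw -2.54 z [36.3 37.6 38.6]
white [152, 249, 11, 15, 77] c [ 5.156e+02 -2.000e-01] wh [ 5.5 19.9] longyaw -35.93 z [12.6 16.  16.9]
white [278, 261, 34, 4, 107] c [507.1  89.7] wh [18.8  2.8] longyaw 85.71 z [34.8 35.5 36.2]
white [277, 305, 44, 3, 107] c [538.   91.9] wh [25.6  3.4] longyaw 86.77 z [34.8 35.4 36.1]
```

View pics/w2.png

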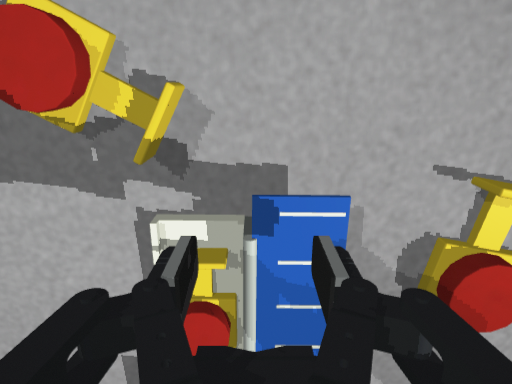

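View pics/s2c.png

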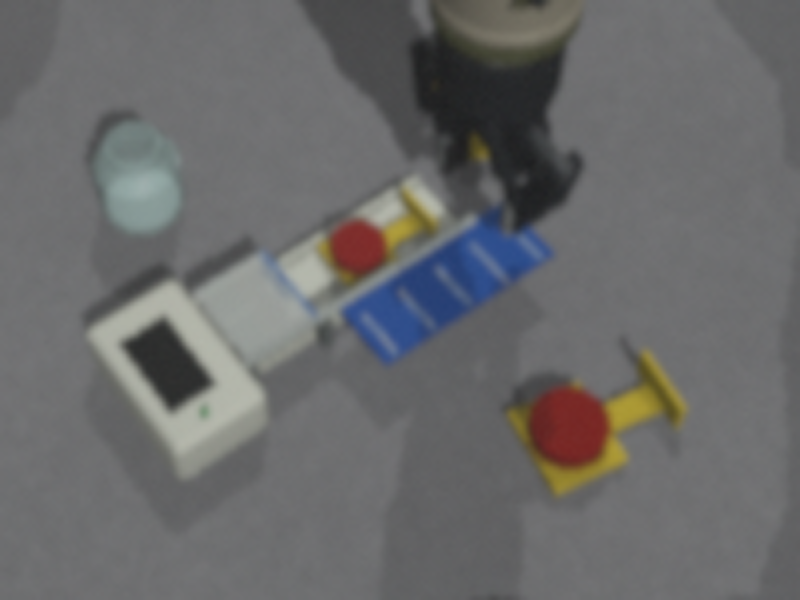

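The wrist view shows the pushing finger at (180,270), just behind the yellow plate (212,258) and inside the track. The wing finger, at (328,265), is over the wing. The scene crop agrees. The tips measure about 6.5 mm above the TCP, so I'll descend in steps and watch the force.

```bash
python3 -m pendant '{"offset":[[0,0.06,0],[0,0.11,0],[0,0.12,0],[0,0.12,0]],"turn":[[0,0,0],[0,0,0],[0,0,0],[0,0,0]]}'
python3 -m pendant '{"offset":[[0,0.02,0],[0,0.04,0],[0,0.045,0],[0,0.045,0]],"turn":[[0,0,0],[0,0,0],[0,0,0],[0,0,0]]}'
```

```text
clock: 3.5
position: [0.4867, 0.0672, 0.0289]
ee_rot: [0.51, 0.49, -0.491, -0.509]
ft_force: [-2.5, 0.5, 2.9]
grip_width: 0.647
clock: 4.0
position: [0.4871, 0.0668, 0.02]
ee_rot: [0.51, 0.49, -0.49, -0.509]
ft_force: [-0.7, -2.1, 5.2]
grip_width: 0.651
```

```bash
python3 -m pendant '{"offset":[[0,0.02,0],[0,0.036,0],[0,0.036,0],[0,0.036,0]],"turn":[[0,0,0],[0,0,0],[0,0,0],[0,0,0]]}'
cat > f.py <<'E'
from h import *
import sys
im,d,o=snap('scene',sys.argv[1]);P=pts('scene',d,o);hsv=cv2.cvtColor(im,cv2.COLOR_RGB2HSV).astype(int)
z=(np.array([.6201,.0273]));ex=np.array([.9993,-.038]);ey=np.array([.038,.9993])
X=(P[...,:2]-z)@ex*1000;Y=(P[...,:2]-z)@ey*1000;Z=P[...,2]*1000
H,S,V=hsv[...,0],hsv[...,1],hsv[...,2]
b=(d>0)&(H>105)&(H<128)&(S>120)&(X>-165)&(X<0)&(Y>36)&(Y<95)&(Z<60)
p=np.polyfit(Y[b],Z[b],1);print('wing slope angle',np.arctan(-p[0]),b.sum(),'edge z',np.percentile(Z[b],[5,95]))
lip=(d>0)&(X>-5)&(X<58)&(abs(Y)<28)&(Z>30)
if lip.sum()>20: p=np.polyfit(Y[lip],Z[lip],1);print('roof angle',np.arctan(-p[0]),'maxz',np.percentile(Z[lip],98))
r=(d>0)&((H<6)|(H>174))&(S>130)&(abs(Y)<30)&(X>-110)&(X<70)
if r.sum(): print('cap',r.sum(),np.median(X[r]),np.median(Y[r]),np.median(Z[r]))
q=(d>0)&(H>20)&(H<33)&(S>110)&(abs(Y)<25)&(X<20)&(X>-140)
if q.sum(): print('yellow x range',np.percentile(X[q],[1,99]),'y',np.percentile(Y[q],[1,99]))
cv2.imwrite('pics/'+sys.argv[1]+'c.png',cv2.resize(im[150:300,170:370],(800,600),interpolation=2)[:,:,::-1])
E
python3 f.py s3
```

```text
clock: 4.5
position: [0.4878, 0.0668, 0.0132]
ee_rot: [0.51, 0.491, -0.49, -0.509]
ft_force: [-0.3, -0.2, 7.0]
grip_width: 0.647
wing slope angle 0.47377254932029067 637 edge z [ 8.60096498 29.52679989]
roof angle 0.45825614028933953 maxz 67.26506005338189
cap 117 -54.36387051072721 3.307602946113656 28.458102182873
yellow x range [-107.3979276  -38.1923189] y [-19.24387675  18.60279729]
```

View pics/s3c.png

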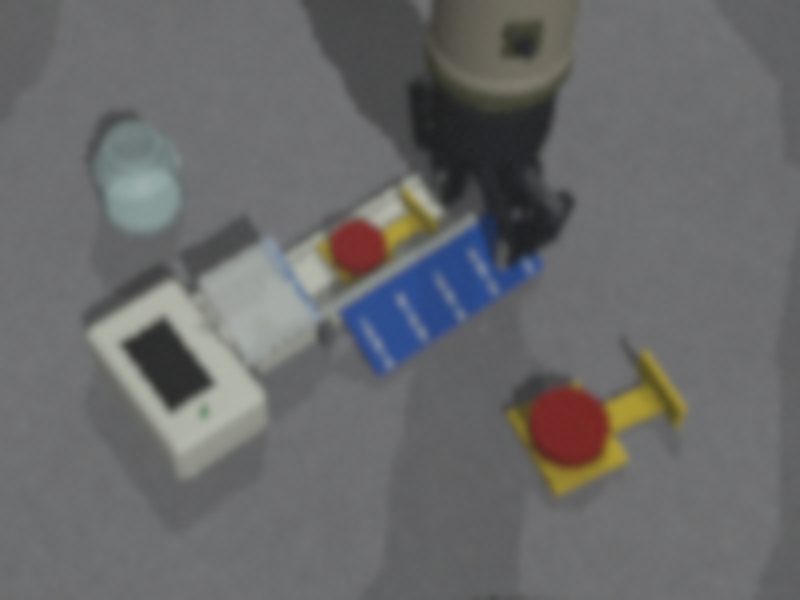

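The scene crop shows the flap lifted, with the roof tilted at about (255,300). The wing is pressed at (510,255) and the carrier has not moved. The measured flap angle is about 0.47. I'll push in two stages.

```bash
python3 -m pendant '{"offset":[[0,0.001,-0.03],[0,0.002,-0.08],[0,0.002,-0.13],[0,0.002,-0.18],[0,0.002,-0.23],[0,0.002,-0.27],[0,0.002,-0.3],[0,0.002,-0.3]],"turn":[[0,0,0],[0,0,0],[0,0,0],[0,0,0],[0,0,0],[0,0,0],[0,0,0],[0,0,0]]}'
python3 f.py s4
```

```text
clock: 5.55
position: [0.5478, 0.0655, 0.0128]
ee_rot: [0.51, 0.491, -0.49, -0.509]
ft_force: [-1.5, 3.9, 4.6]
grip_width: 0.65
wing slope angle 0.4774984701137759 488 edge z [ 8.13740896 30.2125437 ]
roof angle 0.44052951238660554 maxz 66.98807656763042
cap 39 -15.06432444159088 -0.034079694333520844 28.58116989958989
yellow x range [-63.34750931 -23.20911746] y [-11.89112089  17.58799982]
```

```bash
python3 -m pendant '{"offset":[[0,0,-0.03],[0,0,-0.07],[0,0,-0.11],[0,0,-0.15],[0,0,-0.18],[0,0,-0.2],[0,0,-0.2]],"turn":[[0,0,0],[0,0,0],[0,0,0],[0,0,0],[0,0,0],[0,0,0],[0,0,0]]}'
python3 f.py s5
python3 - <<'E'
from h import *
from m import meas
im,d,o=snap('wrist','w5'); P=pts('wrist',d,o); hsv=cv2.cvtColor(im,cv2.COLOR_RGB2HSV)
print(o['position'],o['ft_force'])
cv2.imwrite('pics/two5.png',np.vstack([cv2.resize(im[180:],(512,204)),cv2.resize(cv2.imread('pics/s5.png')[:,:,::-1][160:290,180:340],(480,390),interpolation=2) if 0 else cv2.resize(cv2.imread('pics/s5.png')[:,:,::-1][160:290,180:340],(512,390),interpolation=2)])[:,:,::-1])
E
```

```text
clock: 6.48
position: [0.5876, 0.0643, 0.0129]
ee_rot: [0.51, 0.491, -0.49, -0.509]
ft_force: [-3.3, 2.8, 2.8]
grip_width: 0.649
wing slope angle 0.47672555281994666 492 edge z [ 8.4816924 30.01296  ]
roof angle -1.168534915542743 maxz 394.5939809480306
yellow x range [-23.13317158 -13.44024533] y [-8.85409321 16.75502751]
[0.58758872 0.06431782 0.01291342] [-2.01117504  3.18119041  4.28165358]
```

View pics/two5.png

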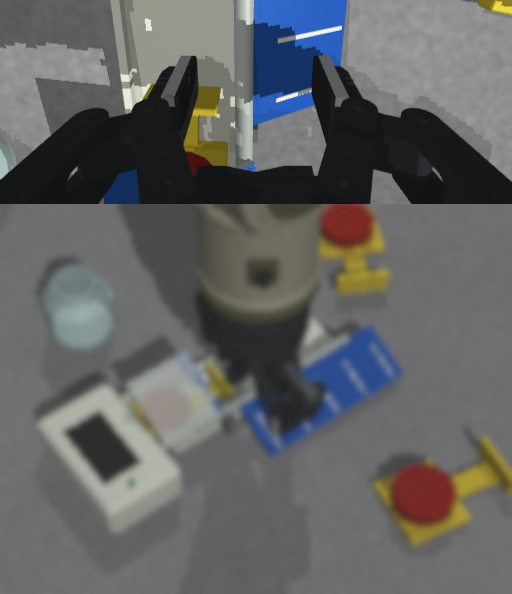

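The scene part of the picture shows the cap under the clear roof, with the plate just outside the mouth at (215,378) and the wing still held down. The plate's rear face is at about -23 mm. I'll creep a little further to be sure, watching for the back stop.

```bash
python3 -m pendant '{"offset":[[0,0,-0.01],[0,0,-0.02],[0,0,-0.02],[0,0,-0.02]],"turn":[[0,0,0],[0,0,0],[0,0,0],[0,0,0]]}'
python3 f.py s6
```

```text
clock: 7.08
position: [0.5912, 0.0643, 0.0129]
ee_rot: [0.51, 0.491, -0.49, -0.509]
ft_force: [-4.1, 2.1, 4.4]
grip_width: 0.65
wing slope angle 0.4580645779225985 503 edge z [ 8.92786386 30.1732617 ]
roof angle -1.1805191193333893 maxz 396.7353763909941
yellow x range [-25.94795167 -13.04122365] y [-12.10712585  20.09740099]
```

My cameras differ by about 5 mm here, so I'll use the back stop as the reference and creep until the force rises.

```bash
for i in 1; do python3 -m pendant '{"offset":[[0,0,-0.01],[0,0,-0.02],[0,0,-0.02]],"turn":[[0,0,0],[0,0,0],[0,0,0]]}'; done
python3 -m pendant '{"offset":[[0,0,-0.01],[0,0,-0.02],[0,0,-0.02]],"turn":[[0,0,0],[0,0,0],[0,0,0]]}'
```

```text
clock: 7.5
position: [0.5937, 0.0641, 0.0126]
ee_rot: [-0.509, -0.49, 0.491, 0.51]
ft_force: [-9.5, 2.1, 7.8]
grip_width: 0.648
clock: 7.88
position: [0.5939, 0.0638, 0.012]
ee_rot: [-0.507, -0.488, 0.492, 0.512]
ft_force: [-19.4, 2.4, 16.7]
grip_width: 0.65
```

The stop is reached: force rises to 19 N and the tool no longer advances, so the carrier is at about 38 mm. I'll back off along the track, then lift.

```bash
python3 -m pendant '{"offset":[[0,0,0.02],[0,0,0.06],[0,0,0.1],[0,-0.03,0.1],[0,-0.07,0.1],[0,-0.11,0.1],[0,-0.2,0.1],[0,-0.4,0.1],[0,-0.6,0.3],[0,-0.8,0.6],[0,-0.8,0.8],[0,-0.8,0.8]],"turn":[[0,0,0],[0,0,0],[0,0,0],[0,0,0],[0,0,0],[0,0,0],[0,0,0],[0,0,0],[0,0,0],[0,0,0],[0,0,0],[0,0,0]]}'
python3 f.py s7
python3 - <<'E'
from h import *
from m import meas
im,d,o=snap('wrist','w7'); meas(im,d,o,'wrist'); a=cv2.imread('pics/s7c.png')
cv2.imwrite('pics/two7.png',np.hstack([cv2.resize(im,(400,300))[:,:,::-1],cv2.resize(a,(400,300))]))
E
```

```text
clock: 9.38
position: [0.4335, 0.0696, 0.1748]
ee_rot: [-0.507, -0.489, 0.492, 0.512]
ft_force: [0.0, -0.8, -0.4]
grip_width: 0.653
wing slope angle -0.0011327218427467775 657 edge z [30.13560303 35.01033199]
roof angle 0.0003382555708283406 maxz 42.25440689993064
yellow x range [-13.37296041 -10.50144748] y [-7.64330702 16.84212806]
blue [253, 206, 55, 123, 5517] c [537.8  90.8] wh [ 51.8 140.7] longyaw -2.13 z [34.4 35.2 36.1]
blue [196, 330, 20, 14, 113] c [619.3   9. ] wh [19.4  3. ] longyaw 87.46 z [21.6 30.3 37.4]
blue [214, 330, 10, 13, 57] c [620.3  23.8] wh [9.5 2.5] longyaw 89.11 z [21.8 29.9 37.8]
red [101, 105, 59, 55, 2532] c [393.7 -41.9] wh [48.8 49.7] longyaw -63.25 z [26.1 27.3 28.2]
red [368, 241, 53, 48, 1916] c [542.9 212.4] wh [49.3 48.8] longyaw 78.64 z [21.1 27.2 28.1]
yel [113, 89, 100, 100, 2096] c [404.2 -24.6] wh [100.2  59.9] longyaw 60.03 z [ 6.9 10.8 26.5]
yel [99, 138, 10, 13, 44] c [404.8 -75.8] wh [13.8  9.2] longyaw 66.24 z [10.8 11.5 12.4]
yel [357, 194, 85, 86, 1965] c [521.9 217.9] wh [60.6 96.8] longyaw -13.5 z [ 5.8 10.6 26.4]
yel [206, 312, 36,
[... 211 characters left out ...]
 wh [ 38.4 129.7] longyaw -2.69 z [10.4 11.3 12.6]
white [242, 232, 13, 119, 548] c [562.2  59.4] wh [ 11.9 142. ] longyaw -3.54 z [36.7 37.9 39. ]
white [268, 245, 36, 2, 45] c [508.4  97.8] wh [34.4  2.2] longyaw 87.33 z [34.9 35.8 36.3]
white [268, 272, 29, 1, 29] c [538.1  94. ] wh [28.3  1.5] longyaw 86.82 z [34.8 35.7 36.2]
white [267, 297, 34, 2, 47] c [567.7  95.2] wh [34.1  2.8] longyaw 83.79 z [34.9 35.6 36.2]
white [267, 321, 33, 2, 43] c [598.   94.3] wh [34.3  2.7] longyaw 86.95 z [35.2 35.9 36.5]
white [115, 351, 19, 11, 93] c [636.7 -80.3] wh [18.5  3.3] longyaw 21.0 z [27.3 38.  45.7]
white [108, 364, 18, 20, 198] c [645.6 -84. ] wh [27.4 10.5] longyaw 7.99 z [50.1 52.5 56.4]
```

View pics/two7.png

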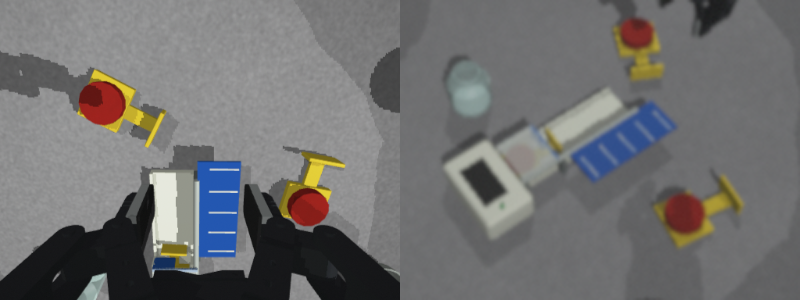

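Both views show the flap level and shut, the cap under the clear roof and the plate just outside the mouth. Its rear face is about 17 mm before the mouth, so the carrier is at about 37 mm. The robot is clear, so I'm handing in.

```bash
python3 -c "
from workcell import manip
print(manip.hand_in())"
```

```text
the job is handed in; nothing more can be done
None
```

The cap is loaded in the steriliser and the flap is shut behind it. I handed the job in at about 9.5 s of the 40 s allowed; no verdict was reported.

**What I did:** One fingertip pressed the wing down and held the flap at about 0.46–0.48 rad. The other fingertip pushed the carrier from about x = -59 mm to the back stop. I then backed off along the track, let the wing up and moved clear.

**Last checks:**
- **Flap:** the wing and roof both measured level, within 0.002 rad.
- **Carrier:** the plate's rear face was about 17 mm before the mouth, which puts the carrier at about 37 mm. I did not measure its height or tilt directly under the shut roof.
- **Robot:** it was clear, with less than 1 N on the wrist.
- **Bystanders:** I kept away from all four. I did not measure whether any had moved.

**Disagreement:** the scene camera read about 5 mm further along x than the wrist camera. I settled it by pushing until the force rose at the back stop, which reached about 19 N.

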